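# Clamp the drip tray and fish out the long paddle

### The arm

A 7-joint arm with a two-finger parallel gripper is mounted at the origin on the work surface. World frame = base frame: x ahead of the robot, y to its left, z up, the work surface at z = 0. Lengths are in m, angles in rad, forces in N, time in s.
With the tool pointing down it reaches from about 0.425 to 0.875 m from the base axis. Payload 4.7 kg.
Tool frame: the origin (TCP) lies midway between the tips of the shut fingers; the grasp point (between the pads) lies 19 mm behind it; z points along the fingers, x is the direction in which the jaws open and shut, and the axes are right-handed (so a half turn about z gives the same grasp; the last joint's range is limited). The gripper opens to 87 mm and grips with 3 to 60 N. Pads are 19 mm wide; open, the fingers measure 117 mm over their backs; the gripper's body (75 mm by 190 mm) begins 51 mm behind the grasp point.
Start: joints at [1.145, 0.321, -0.07, 1.45, 0.023, 1.371, -0.057], TCP at [0.277, -0.588, 0.223] pointing down, gripper open.
Joint ranges: [-2.86, 2.86], [-0.3, 2.09], [-1.38, 1.24], [0.06, 2.45], [-1.56, 4.7], [0.09, 2.05], [-2.69, 2.69]. Speed limits (rad/s): [2.57, 2.57, 3.14, 3.14, 3.14, 3.14, 3.14].

### API

Orientations are given as a rotation vector (axis times angle).
In Python, from bench import get_state, eyes, ticket gives the robot as it stands.
- The arm moves only by the tool carry_out, never from a script. Its argument "motion" is a list of rows, each a list of 2 entries, a list of its own where there are three numbers: the shift along the world's x, y, z in m, then the turn about the world's z in rad. A call has 1 to 20 rows; each row is the pose to reach, as a shift and turn from the pose commanded when the call began; what a row does not reach only later rows make up. A row lasts 1/10 s, in which the tool goes at most 50 mm and 8.59 degrees, less where a joint would pass 70% of its speed; a pose out of reach is approached as far as the arm can. A call with a gripper value outside its range is refused whole. "grip" is the gripper command: -1 is fully open, 1 is shut, values between are in proportion, set as the call begins (left out, the last holds). The fingers move at their own pace and stop on an object; "squeeze" is the grip in N (left out, the last holds). Time passes only in rows, so rows that repeat a pose let the fingers close. It gives the time, the measured TCP pose, the force and the opening at its end, in the units of the state.
- get_state(): the state, without advancing time (a new reading comes with each control period).
- eyes.get_image(name): name is "scene" or "side" or "wrist"; returns a dict with "pixels" (400x640x3 uint8, blue, green, red), "mtx" (3x3 intrinsics, pixels), "extrinsics" (4x4, takes a point from camera to world coordinates). Camera axes: x right, y down, z forward; pixel columns grow to the right and rows downward; lengths in m; the calibration is good to about 2 mm. A picture is of the moment at which its call begins. There is no depth.
- ticket.close_job(): hands the job in, once; it reports no verdict.
The state is a dict: "time": time; "joint_positions": joint angles; "qd": joint speeds; "joint_torque": joint torques, N m; "position": TCP position; "tool_rot": TCP orientation; "ft_force": force on the tool from outside, world axes, zero at the start; "torque": the same for the moment, N m; "grip_width": opening from 0.0 (shut) to 1.0 (fully open).
Only numpy, scipy, OpenCV 4.12 (cv2) and the standard library are available. Lean on these libraries where they do the work, as an engineer would, in place of code of your own. Each camera call takes 0.05 s, during which the arm holds its last target. There are 200 camera calls.

### The job

Lock the coffee bar's drip tray first: with the paddle still lying in the well, turn the tray's black clamp collar clockwise (seen from above) until its lug is fully home against the stop pin. Then take hold of the long wooden paddle lying in the well under the two fixed grates, work it out at a slant through the gap between them, and finish while holding it still in the gripper, its whole length well clear above the grates and still over the tray. Leave the collar locked, and neither shift nor tip the cup and basket on the grates or the other things on the counter.

Things in the scene. Friction and masses are not known exactly. Their poses are not given: they have to be found in the camera images.
- tray: Steel drip tray, fixed. Origin on the counter under the gap's centre; y along its length, x across, z up. Well inside: y -210 to +210, x -85 to +85 mm, floor 6 mm up; walls 6 mm thick, tops 70 mm up, level with the grates. Two ribs across the well at y = +90 and -90 (8 mm wide, tops 24 mm up) carry the paddle. At y = -216 to -316 mm a flat solid deck, 70 mm up, bears the collar.
- tray_gap (a point): Centre of the open gap between the tray's two fixed grates, level with their top (70 mm above the counter), axes as the tray's. The grates are 6 mm thick (underside 64 mm above the counter) and cover the well's full width beyond y = +80 mm and beyond y = -80 mm, so the gap is 160 mm (y) by 170 mm (x).
- collar (a joint): Turn of the clamp collar about the vertical, rad: grows clockwise seen from above, from 0 (open) to its stop at 1.25 (locked); starts between 0 and 0.35. Stays where left; friction about 0.12 N m. At 1.25 the lug points along the tray's +y, towards the gap, and lies against an upright steel stop pin on the deck (10 mm thick, 32 mm high, 45 mm from the collar's axis).
- collar_center (a point): Centre of the black plastic clamp collar, on its turning axis (tray x = 0, y = -266 mm), half-way up: a drum of 48 mm diameter, 34 mm high, on the deck (underside 70, top 104 mm above the counter); a 24 mm steel stud shows 6 mm above its top. Its own x axis points along the lug.
- collar_lug (a point): Near the tip of the collar's one lug, 48 mm out from the axis: a radial bar 12 mm wide, 14 mm high (88 to 102 mm above the counter), reaching 55 mm from the axis.
- paddle_center (a point): Middle of the long wooden stirring paddle, half-way up (31 mm above the counter as it lies on the ribs). 270 mm long, x axis along it towards the blade, z up. The handle is a bar 18 mm wide, 14 mm high, from x = -135 to +70 mm; the blade beyond it is 36 mm wide, 6 mm thick, undersides flush. 56 to 112 g. It lies roughly along the tray's y, too long to come out level.
- paddle_blade (a point): Tip of the paddle's blade, 135 mm from its middle.
- paddle_butt (a point): End of the paddle's handle, 135 mm from its middle.
- paddle: The paddle as a whole: origin under its middle, at the underside (7 mm below paddle_center), axes as there.
- cup: Loose white espresso cup, 60 mm across at the rim, 55 mm high, upright on one of the two grates (either one); origin at its underside. Leave it.
- basket: Loose steel filter basket, 60 mm across, 25 mm high, on the other grate; origin at its underside. Leave it.
- jug: Loose steel milk jug, 84 mm across with a handle, 110 mm high, on the counter left of the tray; origin at its underside. Leave it.
- tamper: Loose dark steel tamper, 58 mm across, 80 mm high, on the counter to the left; origin at its underside. Leave it.
- syrup: Loose amber bottle, 68 mm across, 190 mm high, on the counter right of the tray; origin at its underside. Leave it.
- bowl: Loose white bowl, 110 mm across, 50 mm high, on the counter right of the tray; origin at its underside. Leave it.
There are look-alikes about, which are no part of the job. Of the things that look like the tamper, take the one that is farthest to the robot's left at the start.

How it is judged:
By the outcome, as a careful person would: the job done as asked, in the order asked, and still so for the second after the job is handed in, while the arm keeps its last pose, push and grip.
It also fails if it takes over 51 s, if anything falls off the work surface, if the arm or the gripper's body presses on something with over 40 N, if the wrist force passes 120 N, or if a joint passes its speed limit or range.

## Working session

There is one attempt and no reset: what is moved stays moved. The work goes in short steps, Python scripts to look and compute and a tool call to move; the robot and the scene stay as the last step left them, time stands still between calls to the robot, and variables do not carry over. Pictures are saved under pics/ and viewed, about 8 in all and at most 12, crops included, and the job is handed in when it is done.

Besides the shell and the picture viewer there is one more tool, called by a JSON object that holds its "op" and its "data". carry_out: Moves the arm, as the interface text tells. Its arguments: {"type":"object","properties":{"motion":{"type":"array","items":{"type":"array"}},"grip":{"type":"number"},"squeeze":{"type":"number"}},"required":["motion"]}

```bash
ls; mkdir -p pics; cat > h.py <<'E'
import numpy as np, cv2, json
from bench import get_state, eyes, ticket
def snap(name, fn):
    d=eyes.get_image(name); cv2.imwrite(f'pics/{fn}.png',d['pixels'])
    np.savez(f'pics/{fn}.npz',K=d['mtx'],T=d['extrinsics']); return d
def load(fn):
    z=np.load(f'pics/{fn}.npz'); return z['K'],z['T']
def ray(fn,u,v,z):
    K,T=load(fn); d=T[:3,:3]@np.linalg.solve(K,[u,v,1.]); o=T[:3,3]
    return o+d*(z-o[2])/d[2]
def proj(fn,P):
    K,T=load(fn); P=np.atleast_2d(P); c=(P-T[:3,3])@T[:3,:3]; p=c@K.T; return p[:,:2]/p[:,2:]
E
python3 - <<'E'
from h import *
for n in ['scene','side','wrist']:
    d=snap(n,n+'0'); print(n,d['extrinsics'].round(3).tolist(),d['mtx'].round(1).tolist())
s=get_state(); print(s)
E
```

```text
pics
scene [[0.628, 0.458, -0.629, 1.313], [0.778, -0.371, 0.507, -0.7], [-0.001, -0.808, -0.59, 0.868], [0.0, 0.0, 0.0, 1.0]] [[424.8, 0.0, 325.2], [0.0, 424.8, 208.8], [0.0, 0.0, 1.0]]
side [[-0.811, -0.296, 0.505, -0.08], [-0.586, 0.404, -0.703, 0.812], [0.004, -0.866, -0.501, 0.657], [0.0, 0.0, 0.0, 1.0]] [[390.6, 0.0, 316.9], [0.0, 390.6, 202.9], [0.0, 0.0, 1.0]]
wrist [[0.425, -0.863, -0.273, 0.352], [-0.905, -0.406, -0.125, -0.552], [-0.003, 0.301, -0.954, 0.382], [0.0, 0.0, 0.0, 1.0]] [[334.0, 0.0, 317.4], [0.0, 334.0, 199.4], [0.0, 0.0, 1.0]]
{'time': 0.15, 'joint_positions': array([ 1.14507932,  0.32163811, -0.07009328,  1.4513913 ,  0.02261321,
        1.37082097, -0.05689684]), 'qd': array([ 2.20508381e-03, -2.91968633e-03,  8.94556590e-05, -3.74413429e-03,
        8.91331537e-04,  2.20611834e-03, -4.12147030e-04]), 'joint_torque': array([ 8.27762815e-04, -4.91797829e+01, -4.04298054e-01, -3.12876427e+01,
       -6.39562891e-02,  4.05200128e-02,  1.18958974e-04]), 'position': array([ 0.27653033, -0.58777469,  0.22172408]), 'tool_rot': array([-2.65196666e+00,  1.68292930e+00,  2.02869039e-03]), 'ft_force': array([-0.62711234,  0.24253302, -0.57625163]), 'torque': array([ 0.04768873, -0.00853753, -0.01825153]), 'grip_width': 1.0032973078935343}
```

View pics/scene0.png

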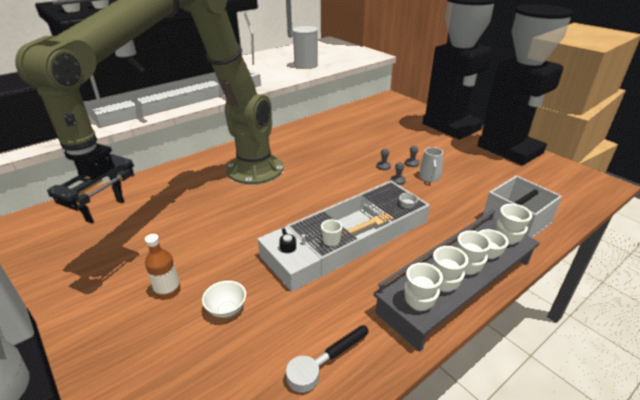

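View pics/side0.png

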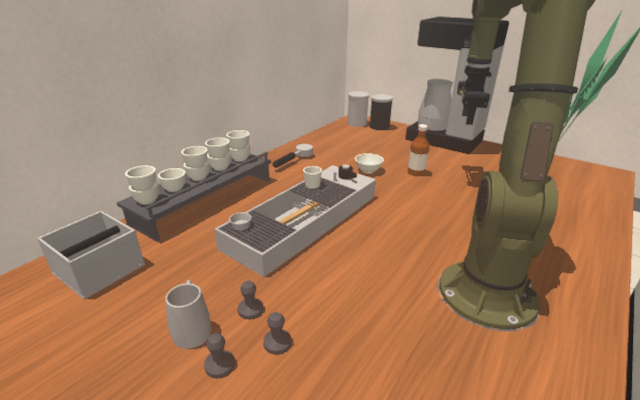

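The scene view shows the tray at (345,230), the collar at (288,240), the white cup on the near grate at (331,232) and the basket on the far grate at (407,200). The paddle lies in the gap at (370,224). Cups on the rack, the portafilter and the box with a black handle are look-alikes. The only black collar on the tray's deck is at (288,240), and the only wooden bar is at (370,224). Next I'll enlarge crops of both views.

```bash
python3 - <<'E'
from h import *
a=cv2.imread('pics/scene0.png')[178:290,252:440]; cv2.imwrite('pics/c1.png',cv2.resize(a,None,fx=4.25,fy=4.25,interpolation=cv2.INTER_CUBIC))
a=cv2.imread('pics/side0.png')[155:270,210:390]; cv2.imwrite('pics/c2.png',cv2.resize(a,None,fx=4.4,fy=4.4,interpolation=cv2.INTER_CUBIC))
E
```

```text
(no output)
```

View pics/c1.png

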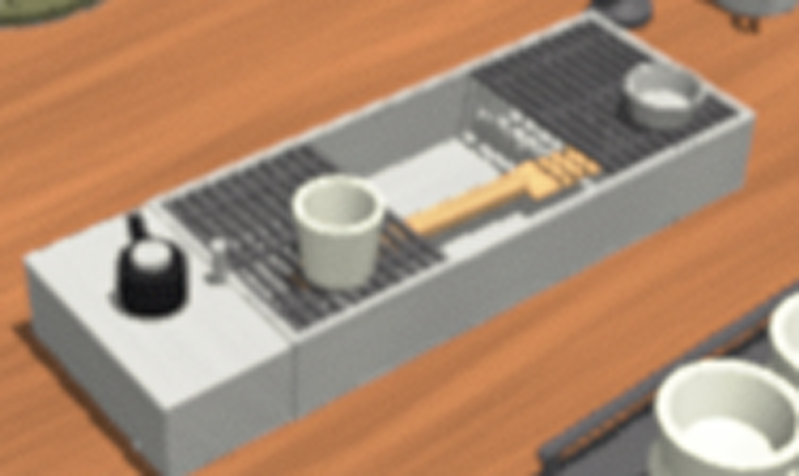

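View pics/c2.png

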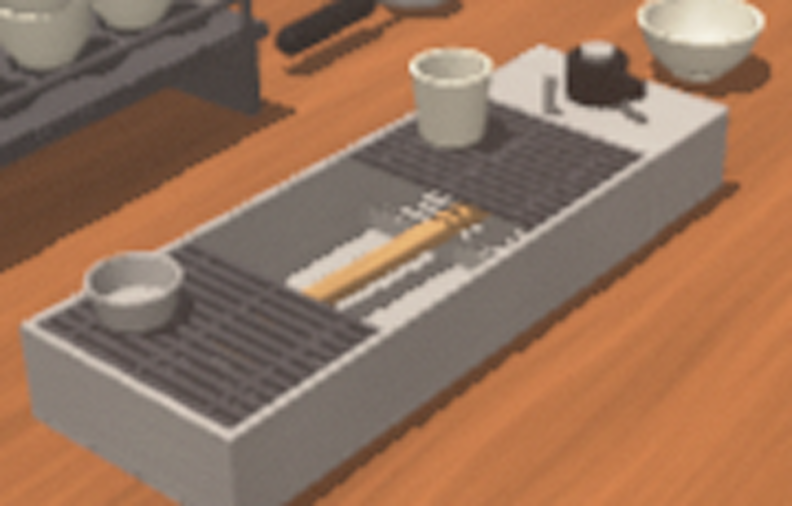

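```bash
cat >> h.py <<'E'
def c1(u,v): return ray('scene0',u/4.25+252,v/4.25+178,0)
E
python3 - <<'E'
from h import *
from scipy.optimize import least_squares
f=lambda p,s,o:np.array(p)/s+np.array(o)
S=[f(p,4.25,(252,178)) for p in [(25,260),(165,410),(755,115),(592,12)]]
D=[f(p,4.4,(210,155)) for p in [(20,325),(232,437),(727,105),(540,45)]]
# tray corners (x,y): robot faces +x
A=dict(nl=(-91,216),fl=(91,216),nr=(-91,-316),fr=(91,-316))
Sc=['nr','fr','fl','nl']; Dc=['fl','nl','nr','fr']
def pts(q,names):
    c,s=np.cos(q[2]),np.sin(q[2]); 
    return np.array([[q[0]+c*A[n][0]/1e3-s*A[n][1]/1e3,q[1]+s*A[n][0]/1e3+c*A[n][1]/1e3,.07] for n in names])
for p in S: print('S',ray('scene0',*p,.07).round(3))
for p in D: print('D',ray('side0',*p,.07).round(3))
r=lambda q:np.r_[(proj('scene0',pts(q,Sc))-S).ravel(),(proj('side0',pts(q,Dc))-D).ravel()]
o=least_squares(r,[.6,0,0]);print(o.x,o.fun.round(1))
q=o.x;R=np.array([[np.cos(q[2]),-np.sin(q[2])],[np.sin(q[2]),np.cos(q[2])]])
np.save('tray.npy',q)
def tr(P): return ((P[:2]-q[:2])@R*1e3).round(1)
g=lambda c,u,v,z:tr(ray('scene0',u/4.25+252,v/4.25+178,z) if c==1 else ray('side0',u/4.4+210,v/4.4+155,z))
print('collar top c1',g(1,152,253,.110),'c2',g(2,598,50,.110))
print('lug tip c1',g(1,135,218,.102),'c2 lug',g(2,642,88,.095))
print('pin top c1',g(1,220,243,.102),'c2',g(2,550,80,.102))
print('paddle c1 handle top edge/lower edge at gap edge', g(1,405,217,.038),g(1,425,236,.038),'blade start',g(1,520,170,.038),g(1,535,195,.038),'blade',g(1,590,155,.030),g(1,600,175,.03))
print('paddle c2', g(2,300,290,.038),g(2,325,300,.038),g(2,450,210,.038),g(2,470,220,.038))
print('cup base c1',g(1,335,265,.07),'c2',g(2,452,130,.07),'basket',g(1,662,110,.07),g(2,135,310,.07))
E
```

```text
S [ 0.456 -0.26   0.07 ]
S [ 0.633 -0.268  0.07 ]
S [0.658 0.261 0.07 ]
S [0.479 0.27  0.07 ]
D [0.652 0.264 0.07 ]
D [0.472 0.27  0.07 ]
D [ 0.448 -0.259  0.07 ]
D [ 0.625 -0.265  0.07 ]
[ 0.55497815  0.05116865 -0.04380125] [-1.3 -0.8 -0.4 -0.2 -0.3 -0.7 -1.  -0.7 -0.7 -0.5 -0.9  0.  -0.2 -0.4
 -1.2 -0.8]
collar top c1 [   1.3 -264.9] c2 [  -7.5 -262. ]
lug tip c1 [ -45.  -249.7] c2 lug [ -53.4 -254.2]
pin top c1 [  11.1 -218.3] c2 [  -0.3 -210.4]
paddle c1 handle top edge/lower edge at gap edge [  1.9 -51.2] [ 27.5 -53.3] blade start [ 9.5 54.4] [39.1 42.8] blade [ 19.9 118. ] [ 42.9 106.5]
paddle c2 [17.  45.3] [-4.3 43.9] [   6. -100.] [-14.  -97.8]
cup base c1 [  44.5 -147.7] c2 [  44.6 -150.1] basket [ 47.6 161.8] [ 45.4 161.3]
```

The crops show:
- **Collar:** c1 (152,280), with the lug pointing at tray -x, so q is about 0. The pin is at c1 (218,260).
- **Paddle:** the blade is towards the tray's +y (basket) end, and the butt is under the cup grate.
- **Checks:** the collar comes out at tray (0,-265) and the pin about 45 mm from its axis, which matches what's given.

I'll move above the collar, jaws at about 30° in the tray frame.

{"op": "carry_out", "data": {"motion": [[[0, 0, 0.05], 0], [[0.267, 0.373, 0.05], 1.61], [[0.267, 0.373, 0.05], 1.61], [[0.267, 0.373, 0.05], 1.61], [[0.267, 0.373, 0.05], 1.61], [[0.267, 0.373, 0.05], 1.61], [[0.267, 0.373, 0.05], 1.61], [[0.267, 0.373, 0.05], 1.61], [[0.267, 0.373, 0.05], 1.61], [[0.267, 0.373, 0.05], 1.61], [[0.267, 0.373, 0.05], 1.61], [[0.267, 0.373, 0.05], 1.61], [[0.267, 0.373, 0.05], 1.61], [[0.267, 0.373, 0.02], 1.61], [[0.267, 0.373, 0.02], 1.61]], "grip": -1}}

```text
time: 1.65
position: [0.5412, -0.2154, 0.239]
tool_rot: [-3.05, -0.739, 0.008]
ft_force: [-1.2, -0.3, -0.0]
grip_width: 1.0
```

```bash
python3 - <<'E'
from h import *
d=snap('wrist','w1'); print(d['extrinsics'].round(3)); s=get_state(); print(s['time'],s['position'],s['tool_rot'],s['joint_positions'].round(2))
cv2.imwrite('pics/w1v.png',cv2.resize(d['pixels'],(800,500)))
E
```

```text
[[ 0.889  0.438  0.132  0.504]
 [ 0.457 -0.849 -0.264 -0.141]
 [-0.004  0.295 -0.955  0.4  ]
 [ 0.     0.     0.     1.   ]]
1.7 [ 0.54202747 -0.21559852  0.24084045] [-3.0508541  -0.73971002  0.00554856] [ 0.77  0.21 -0.51  1.58  0.1   1.39  0.73]
```

View pics/w1v.png

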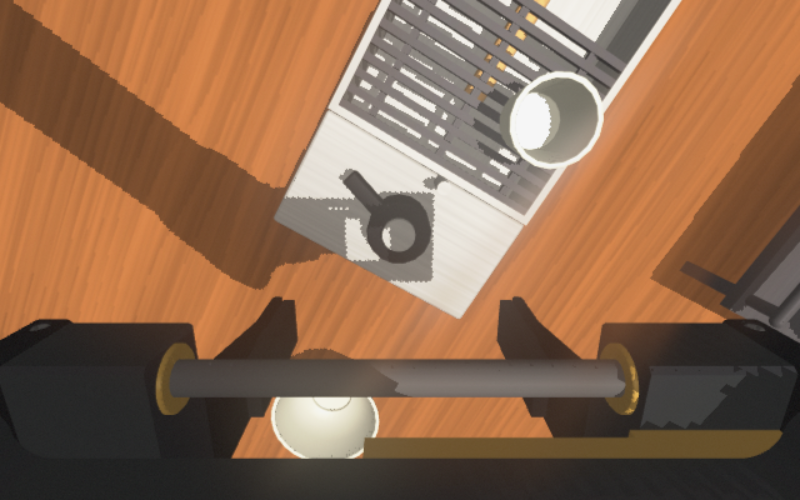

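The wrist view shows the collar stud at (401,234), the lug tip at (348,177), the pin near (437,182) and the cup at (555,118). I'll work these out.

```bash
python3 - <<'E'
from h import *
v=lambda u,w,z:ray('w1',(u+.5)*.8-.5,(w+.5)*.8-.5,z)
S=v(401,234,.110);L=v(350,178,.102);P=v(437,181,.102)
print('stud',S,'drum top',v(398,230,.104),'lug',L,'pin',P)
q=np.load('tray.npy')
a=np.arctan2(*(L-S)[[1,0]]);print('lug r',np.hypot(*(L-S)[:2]),'ang deg',np.degrees(a),'pin r',np.hypot(*(P-S)[:2]),np.degrees(np.arctan2(*(P-S)[[1,0]])))
C=[v(u,w,.07) for u,w in [(274,218),(460,318),(526,224),(330,109)]]
for c in C: print(c.round(4))
y=[np.degrees(np.arctan2(*(C[1]-C[0])[[1,0]])),np.degrees(np.arctan2(*(C[2]-C[3])[[1,0]]))];print('tray yaw',y,np.degrees(q[2]), np.hypot(*(C[1]-C[0])[:2]))
c=(C[0]+C[1])/2;yy=q[2];print('collar from deck',c[:2]+.05*np.array([-np.sin(yy),np.cos(yy)]))
print('cup rim',v(556,119,.125), 'syr',ray('scene0',163,288,0),ray('side0',418,173,0))
E
```

```text
stud [ 0.54133474 -0.21011676  0.11      ] drum top [ 0.53876146 -0.20984987  0.104     ] lug [ 0.49123544 -0.19203043  0.102     ] pin [ 0.54719999 -0.16563173  0.102     ]
lug r 0.05326401636299199 ang deg 160.14993234055535 pin r 0.04487002835156238 82.48900637899658
[ 0.4489 -0.2548  0.07  ]
[ 0.627  -0.2633  0.07  ]
[ 0.6328 -0.1657  0.07  ]
[ 0.4545 -0.1578  0.07  ]
tray yaw [np.float64(-2.7515050723961254), np.float64(-2.542129609375226)] -2.5096267236340126 0.17835086438390677
collar from deck [ 0.54012662 -0.20909374]
cup rim [ 0.5916219  -0.09556207  0.125     ] syr [ 0.39410069 -0.53478501  0.        ] [ 0.40185849 -0.52969937  0.        ]
```

{"op": "carry_out", "data": {"motion": [[[-0.001, 0.005, -0.03], 0], [[-0.001, 0.005, -0.07], 0], [[-0.001, 0.005, -0.11], 0], [[-0.001, 0.005, -0.14], 0], [[-0.001, 0.005, -0.162], 0], [[-0.001, 0.005, -0.162], 0], [[-0.001, 0.005, -0.162], 0]]}}

```text
time: 2.4
position: [0.5434, -0.2107, 0.0818]
tool_rot: [3.052, 0.743, 0.002]
ft_force: [-0.1, -0.1, 0.3]
grip_width: 1.002
```

{"op": "carry_out", "data": {"motion": [[[0, 0, 0], 0], [[0, 0, 0], 0], [[0, 0, 0], 0], [[0, 0, 0], 0], [[0, 0, 0], 0], [[0, 0, 0], 0], [[0, 0, 0], 0], [[0, 0, 0], 0]], "grip": 1, "squeeze": 20}}

```text
time: 3.2
position: [0.54, -0.2118, 0.0806]
tool_rot: [3.052, 0.743, -0.009]
ft_force: [-6.3, -1.6, 4.4]
grip_width: 0.547
```

{"op": "carry_out", "data": {"motion": [[[-0.003, -0.001, 0], -0.05], [[-0.003, -0.001, 0], -0.15], [[-0.003, -0.001, 0], -0.25], [[-0.003, -0.001, 0], -0.35], [[-0.003, -0.001, 0], -0.45], [[-0.003, -0.001, 0], -0.55], [[-0.003, -0.001, 0], -0.65], [[-0.003, -0.001, 0], -0.75], [[-0.003, -0.001, 0], -0.85], [[-0.003, -0.001, 0], -0.95], [[-0.003, -0.001, 0], -1.05], [[-0.003, -0.001, 0], -1.12], [[-0.003, -0.001, 0], -1.12]]}}

```text
time: 4.5
position: [0.5413, -0.2118, 0.0807]
tool_rot: [-2.981, 0.992, -0.006]
ft_force: [5.5, -1.8, -3.9]
grip_width: 0.546
```

```bash
python3 - <<'E'
from h import *
s=get_state(); print(s['position'],s['tool_rot'],s['ft_force'],s['torque'],s['joint_positions'].round(2))
E
```

```text
[ 0.54129355 -0.21178373  0.08071359] [-2.98069128  0.99237424 -0.00562749] [ 5.5212964  -1.81817844 -3.88303933] [-0.26269675 -0.65036904 -0.1243958 ] [ 0.61  0.3  -0.33  1.78  0.11  1.07 -0.4 ]
```

{"op": "carry_out", "data": {"motion": [[[0, 0, 0], -0.05], [[0, 0, 0], -0.1], [[0, 0, 0], -0.14], [[0, 0, 0], -0.18], [[0, 0, 0], -0.21], [[0, 0, 0], -0.21]]}}

```text
time: 5.1
position: [0.5424, -0.2113, 0.0808]
tool_rot: [-2.862, 1.294, -0.009]
ft_force: [6.1, -2.1, -4.8]
grip_width: 0.546
```

```bash
python3 - <<'E'
from h import *
s=get_state(); print(s['position'],s['tool_rot'],s['ft_force'],s['torque'],s['joint_positions'].round(2))
r=s['tool_rot'];M=cv2.Rodrigues(r)[0];print(np.degrees(np.arctan2(M[1,0],M[0,0])))
E
```

```text
[ 0.54237454 -0.21130228  0.0807518 ] [-2.8618343   1.29375529 -0.00866638] [ 6.1412582  -2.11634517 -4.81727003] [-0.3184154  -1.40923735  0.49878164] [ 0.58  0.3  -0.3   1.78  0.1   1.07 -0.6 ]
-48.6532046126191
```

{"op": "carry_out", "data": {"motion": [[[0, 0, 0], -0.21], [[0, 0, 0], -0.21], [[0, 0, 0], -0.21], [[0, 0, 0], -0.21], [[0, 0, 0], -0.21], [[0, 0, 0.03], -0.21], [[0, 0, 0.08], -0.21], [[0, 0, 0.13], -0.21], [[0, 0, 0.17], -0.21], [[0, 0, 0.17], -0.21]], "grip": -1}}

```text
time: 6.1
position: [0.5431, -0.2121, 0.2579]
tool_rot: [-2.709, 1.588, -0.019]
ft_force: [0.5, -0.6, -0.0]
grip_width: 1.001
```

```bash
python3 - <<'E'
from h import *
d=snap('wrist','w2'); s=get_state(); print(s['time'],s['position'],s['tool_rot'],s['ft_force'])
cv2.imwrite('pics/w2v.png',cv2.resize(d['pixels'],(800,500)))
E
```

```text
6.15 [ 0.54153518 -0.21171229  0.25430808] [-2.70957453  1.58816334 -0.01101013] [-0.35487815 -0.38576411 -0.42799878]
```

View pics/w2v.png

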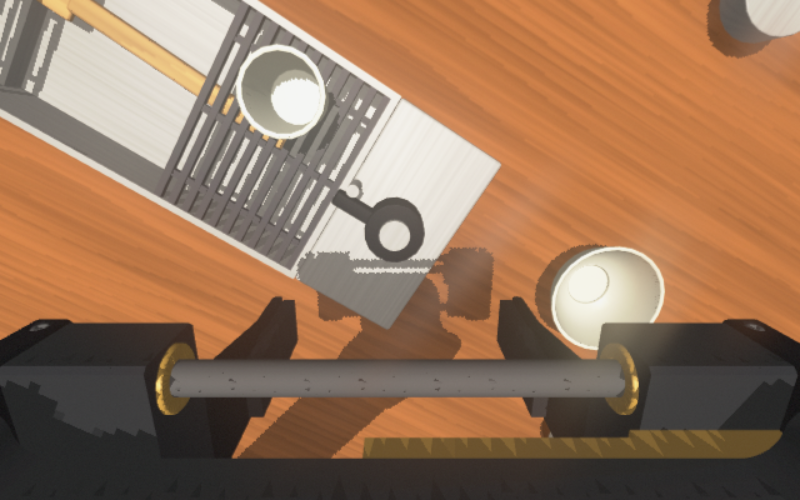

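The collar's stud is at (395,236), the lug tip at (337,196), and the pin at (354,188) touches the lug, so it looks locked. The paddle's handle runs from (205,88) to (70,8). I'll compute the angles.

```bash
python3 - <<'E'
from h import *
v=lambda u,w,z:ray('w2',(u+.5)*.8-.5,(w+.5)*.8-.5,z)
S=v(395,236,.110);L=v(337,196,.102);P=v(354,187,.102)
print('stud',S,'lug',L,P); f=lambda d:np.degrees(np.arctan2(d[1],d[0]))
C=[v(u,w,.07) for u,w in [(389,328),(500,164),(400,97),(294,278)]]
print('tray x axis',f(C[1]-C[0]),f(C[2]-C[3]),'tray y',f(C[2]-C[1]),f(C[3]-C[0]));print('lug ang',f(L-S), 'r',np.hypot(*(L-S)[:2]),'pin',f(P-S))
c=(C[0]+C[1])/2;e=-.0445;ey=np.array([-np.sin(e),np.cos(e)]);ex=np.array([np.cos(e),np.sin(e)])
o=c[:2]+.316*ey; o2=S[:2]+.266*ey; print('tray origin',o,o2)
for u,w in [(211,81),(200,98),(107,11),(93,33)]:
    p=v(u,w,.038); d=p[:2]-(o+o2)/2; print('paddle edge',p.round(4),'tray',(d@ex*1e3).round(1),(d@ey*1e3).round(1))
img=cv2.imread('pics/w2.png'); cv2.imwrite('pics/w2c.png',cv2.resize(img[0:215,0:340],None,fx=2.35,fy=2.35,interpolation=cv2.INTER_CUBIC))
E
```

```text
stud [ 0.54071111 -0.21256245  0.11      ] lug [ 0.54494931 -0.1594995   0.102     ] [ 0.55737312 -0.16766192  0.102     ]
tray x axis -2.464472496821533 -2.601981580509673 tray y 87.04097451002932 88.63189270264984
lug ang 85.4334209251213 r 0.05323193998888072 pin 69.6407676168086
tray origin [0.55328809 0.0556724 ] [0.55254421 0.05317422]
paddle edge [ 0.5668 -0.0199  0.038 ] tray 17.2 -73.6
paddle edge [ 0.5496 -0.0168  0.038 ] tray -0.2 -71.3
paddle edge [0.5752 0.073  0.038 ] tray 21.5 19.5
paddle edge [0.554  0.0779 0.038 ] tray 0.1 23.5
```

View pics/w2c.png

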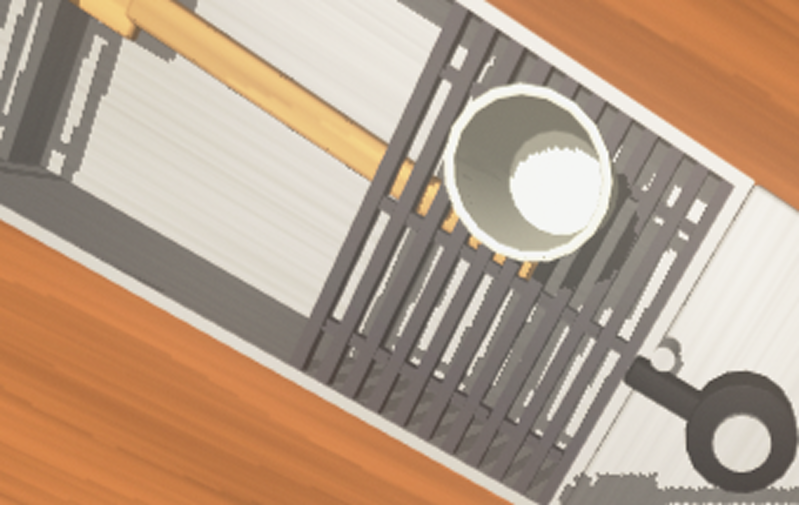

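The collar is locked: the lug bears on the pin, with both angles matching the tray's y axis within error. Next I'll go above the handle, just inside the gap at tray y ≈ -60.

{"op": "carry_out", "data": {"motion": [[[0.018, 0.05, 0], 0.15], [[0.018, 0.1, 0], 0.3], [[0.018, 0.15, 0], 0.45], [[0.018, 0.205, 0], 0.6], [[0.018, 0.205, 0], 0.75], [[0.018, 0.205, -0.02], 0.9], [[0.018, 0.205, -0.05], 0.983], [[0.018, 0.205, -0.05], 0.983], [[0.018, 0.205, -0.05], 0.983]]}}

```text
time: 7.05
position: [0.5568, -0.0063, 0.1995]
tool_rot: [-3.139, 0.126, 0.004]
ft_force: [-0.2, 0.7, 0.6]
grip_width: 0.997
```

```bash
python3 - <<'E'
from h import *
d=snap('wrist','w3'); s=get_state(); print(s['time'],s['position'],s['tool_rot'],s['ft_force'],d['extrinsics'].round(3).tolist())
cv2.imwrite('pics/w3v.png',cv2.resize(d['pixels'],(800,500)))
E
```

```text
7.1 [ 0.55778418 -0.00631041  0.20081123] [-3.13884233e+00  1.25486029e-01  3.30359405e-04] [0.65882628 0.18468599 0.63975698] [[0.997, -0.076, -0.027, 0.564], [-0.081, -0.951, -0.298, 0.077], [-0.003, 0.3, -0.954, 0.36], [0.0, 0.0, 0.0, 1.0]]
```

View pics/w3v.png

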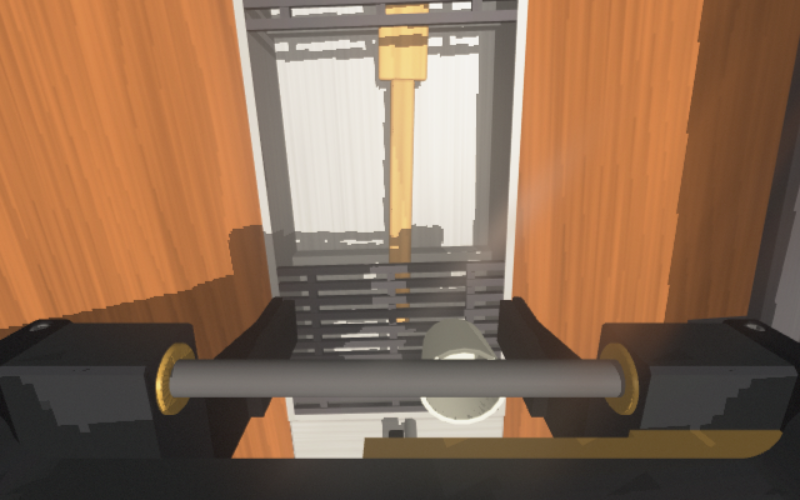

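The handle is clear in this view: shoulder at (403,80), passing under the cup grate's edge at (400,262). The blade is at the +y end, (403,50).

```bash
python3 - <<'E'
from h import *
v=lambda u,w,z:ray('w3',(u+.5)*.8-.5,(w+.5)*.8-.5,z)
e=-.0445;ey=np.array([-np.sin(e),np.cos(e)]);ex=np.array([np.cos(e),np.sin(e)]);o=np.array([.553,.054])
t=lambda p:(((p[:2]-o)@ex*1e3).round(1),((p[:2]-o)@ey*1e3).round(1))
A=(v(392,82,.038)+v(413,82,.038))/2;B=(v(390,245,.038)+v(410,245,.038))/2
print('sh',A,t(A),'near',B,t(B),'ang',np.degrees(np.arctan2(*(A-B)[[1,0]])))
print('edge+80',t(v(400,30,.07)),'edge-80',t(v(400,263,.07)),'wall in L/R',t(v(262,150,.07)),t(v(519,150,.07)))
P=B+(A-B)/np.linalg.norm(A-B)*(( -60-t(B)[1])/1e3);print('grasp pt',P)
E
```

```text
sh [0.56885671 0.10128502 0.038     ] (np.float64(13.7), np.float64(47.9)) near [ 0.55746105 -0.02060886  0.038     ] (np.float64(7.8), np.float64(-74.3)) ang 84.65903568250285
edge+80 (np.float64(12.8), np.float64(75.8)) edge-80 (np.float64(7.5), np.float64(-78.5)) wall in L/R (np.float64(-83.4), np.float64(6.0)) (np.float64(90.9), np.float64(-0.3))
grasp pt [ 0.55879213 -0.00637095  0.038     ]
```

{"op": "carry_out", "data": {"motion": [[[0, 0, -0.04], 0], [[0, 0, -0.08], 0], [[0, 0, -0.12], 0], [[0, 0, -0.15], 0], [[0, 0, -0.17], 0], [[0, 0, -0.187], 0], [[0, 0, -0.187], 0], [[0, 0, -0.187], 0]]}}

```text
time: 7.9
position: [0.5588, -0.0063, 0.0148]
tool_rot: [-3.139, 0.124, -0.003]
ft_force: [0.4, 0.8, 0.1]
grip_width: 0.996
```

{"op": "carry_out", "data": {"motion": [[[0, 0, 0], 0], [[0, 0, 0], 0], [[0, 0, 0], 0], [[0, 0, 0], 0], [[0, 0, 0], 0], [[0, 0, 0], 0], [[0, 0, 0], 0], [[0, 0, 0], 0], [[0, 0, 0], 0], [[0, 0, 0], 0]], "grip": 1, "squeeze": 12}}

```text
time: 8.9
position: [0.5577, -0.0062, 0.0135]
tool_rot: [3.139, -0.122, 0.0]
ft_force: [0.4, 0.7, -0.6]
grip_width: 0.203
```

{"op": "carry_out", "data": {"motion": [[[0, 0, 0.003], 0], [[0.001, 0.02, 0.003], 0], [[0.002, 0.04, 0.003], 0], [[0.003, 0.06, 0.003], 0], [[0.004, 0.075, 0.003], 0], [[0.004, 0.085, 0.003], 0], [[0.004, 0.085, 0.001], 0], [[0.004, 0.085, 0.0], 0]]}}

```text
time: 9.7
position: [0.5616, 0.0781, 0.0133]
tool_rot: [3.138, -0.123, -0.001]
ft_force: [-0.5, 0.4, 0.4]
grip_width: 0.207
```

{"op": "carry_out", "data": {"motion": [[[0, 0, 0], 0], [[0, 0, 0], 0], [[0, 0, 0], 0], [[0, 0, 0], 0], [[-0.001, -0.02, 0], 0], [[-0.003, -0.04, 0], 0], [[-0.005, -0.06, 0], 0], [[-0.006, -0.07, 0], 0], [[-0.006, -0.07, 0], 0]], "grip": -0.2}}

```text
time: 10.6
position: [0.5557, 0.0069, 0.0136]
tool_rot: [3.138, -0.127, 0.0]
ft_force: [0.0, 0.9, -0.3]
grip_width: 0.598
```

```bash
python3 - <<'E'
from h import *
s=get_state(); print(s['time'],s['position'],s['ft_force'])
d=snap('scene','s2'); a=cv2.resize(d['pixels'][165:290,240:440],None,fx=2,fy=2,interpolation=cv2.INTER_CUBIC)
w=snap('wrist','w4')['pixels']
cv2.imwrite('pics/v4.png',np.vstack([cv2.resize(w[0:260,80:560],(800,433)) ,np.pad(cv2.resize(a,(267,167)),((0,0),(0,533),(0,0)))]))
E
```

```text
10.6 [0.55569429 0.00689821 0.01357445] [ 0.0344936   0.87809943 -0.25345811]
```

View pics/v4.png

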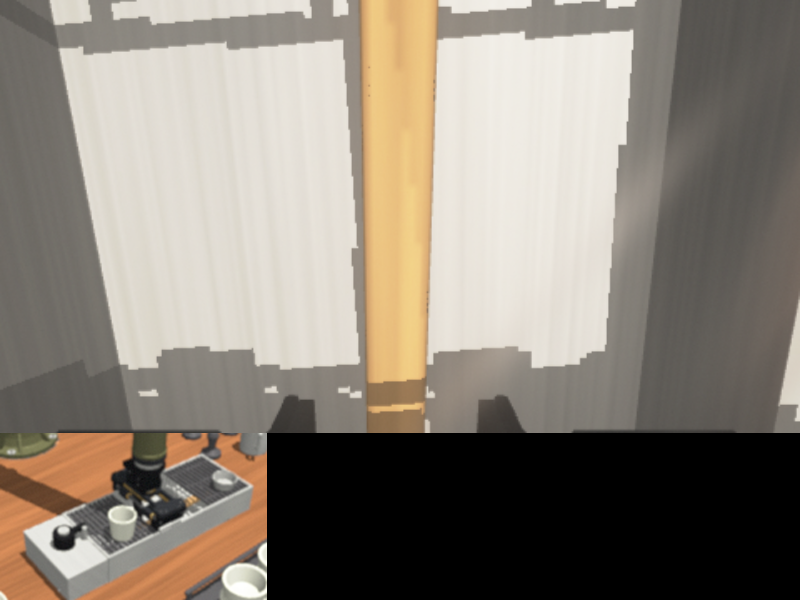

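The handle (view x ≈ 397) is centred between the fingers. I'll grip near the butt, nudge it +6 mm further, then lift slowly and watch the force.

{"op": "carry_out", "data": {"motion": [[[0, 0, 0], 0], [[0, 0, 0], 0], [[0, 0, 0], 0], [[0, 0, 0], 0], [[0, 0, 0], 0], [[0, 0, 0], 0], [[0, 0.003, 0.002], 0], [[0, 0.006, 0.003], 0], [[0, 0.006, 0.01], 0], [[0, 0.006, 0.016], 0], [[0, 0.006, 0.022], 0], [[0, 0.006, 0.022], 0]], "grip": 1, "squeeze": 10}}

```text
time: 11.9
position: [0.5567, 0.0148, 0.0369]
tool_rot: [3.139, -0.123, 0.004]
ft_force: [-0.0, 0.1, -0.4]
grip_width: 0.208
```

{"op": "carry_out", "data": {"motion": [[[0, 0, 0.006], 0], [[0, 0, 0.012], 0], [[0, 0, 0.018], 0], [[0, 0, 0.024], 0], [[0, 0, 0.024], 0]]}}

```text
time: 12.4
position: [0.5565, 0.0148, 0.0607]
tool_rot: [3.139, -0.123, 0.003]
ft_force: [0.9, -0.6, -0.9]
grip_width: 0.205
```

```bash
python3 - <<'E'
from h import *
s=get_state(); print(s['time'],s['position'],s['ft_force'],s['torque'],s['grip_width'])
a=snap('scene','s3')['pixels'][170:290,250:440]; b=snap('side','d3')['pixels'][140:265,215:400]
cv2.imwrite('pics/v5.png',np.vstack([cv2.resize(a,(475,300),interpolation=cv2.INTER_CUBIC),cv2.resize(b,(475,300),interpolation=cv2.INTER_CUBIC)]))
E
```

```text
12.4 [0.55651748 0.01483929 0.06072974] [ 0.86840389 -0.59181707 -0.8739306 ] [-0.07415716 -0.07017131  0.04045195] 0.20471442716809923
```

View pics/v5.png

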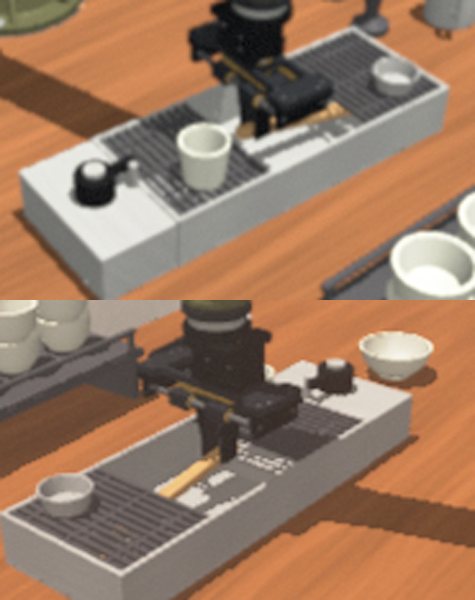

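The butt has come up in the gap (scene part, (245,130)), the blade slants down under the basket grate, and the cup and basket haven't moved. I'll draw it out along the slant.

{"op": "carry_out", "data": {"motion": [[[0, -0.005, 0.008], 0], [[0, -0.01, 0.016], 0], [[0, -0.015, 0.025], 0], [[-0.001, -0.02, 0.034], 0], [[-0.001, -0.025, 0.042], 0], [[-0.001, -0.03, 0.05], 0], [[-0.001, -0.03, 0.06], 0], [[-0.001, -0.03, 0.07], 0], [[-0.001, -0.03, 0.08], 0], [[-0.001, -0.03, 0.08], 0]]}}

```text
time: 13.5
position: [0.5559, -0.0147, 0.1415]
tool_rot: [3.139, -0.122, 0.005]
ft_force: [0.2, 0.0, -0.4]
grip_width: 0.205
```

{"op": "carry_out", "data": {"motion": [[[0, 0, 0.012], 0], [[0, 0, 0.024], 0], [[0, 0, 0.036], 0], [[0, 0, 0.048], 0], [[0, 0, 0.06], 0], [[0, 0, 0.06], 0]]}}

```text
time: 14.1
position: [0.556, -0.0151, 0.202]
tool_rot: [3.139, -0.122, 0.006]
ft_force: [0.1, -0.0, -0.9]
grip_width: 0.207
```

```bash
python3 - <<'E'
from h import *
s=get_state(); print(s['time'],s['position'],s['ft_force'],s['torque'],s['grip_width'])
a=snap('scene','s4')['pixels'][130:290,240:450]; b=snap('side','d4')['pixels'][110:265,200:400]
cv2.imwrite('pics/v6.png',np.hstack([cv2.resize(a,(400,305),interpolation=cv2.INTER_CUBIC),cv2.resize(b,(394,305),interpolation=cv2.INTER_CUBIC)]))
E
```

```text
14.1 [ 0.5560325  -0.0150918   0.20196628] [ 0.1225331  -0.02287039 -0.91091578] [-0.05607415 -0.10563586  0.02664954] 0.20721319221091913
```

View pics/v6.png

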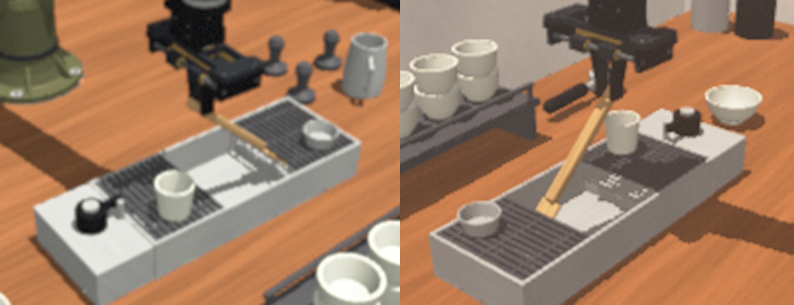

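It's following well: the paddle slants at about 45°, with only the blade's end still below grate level. I'll keep going, slightly towards -y and up.

{"op": "carry_out", "data": {"motion": [[[0, -0.007, 0.01], 0], [[-0.001, -0.014, 0.02], 0], [[-0.001, -0.02, 0.035], 0], [[-0.001, -0.02, 0.05], 0], [[-0.001, -0.02, 0.065], 0], [[-0.001, -0.02, 0.08], 0], [[-0.001, -0.02, 0.1], 0], [[-0.001, -0.02, 0.12], 0], [[-0.001, -0.02, 0.14], 0], [[-0.001, -0.02, 0.16], 0], [[-0.001, -0.02, 0.18], 0], [[-0.001, -0.02, 0.2], 0], [[-0.001, -0.02, 0.2], 0], [[-0.001, -0.02, 0.2], 0]]}}

```text
time: 15.6
position: [0.5538, -0.0348, 0.3998]
tool_rot: [-3.139, 0.121, -0.001]
ft_force: [0.1, 0.3, -1.5]
grip_width: 0.205
```

{"op": "carry_out", "data": {"motion": [[[0, 0, 0], 0], [[0, 0, 0], 0], [[0, 0, 0], 0], [[0, 0, 0], 0], [[0, 0, 0], 0], [[0, 0, 0], 0], [[0, 0, 0], 0], [[0, 0, 0], 0]], "squeeze": 25}}

```text
time: 16.4
position: [0.5537, -0.0352, 0.3996]
tool_rot: [3.139, -0.122, 0.0]
ft_force: [0.8, -0.0, -0.9]
grip_width: 0.201
```

```bash
python3 - <<'E'
from h import *
s=get_state(); print(s['time'],s['position'],s['ft_force'],s['qd'].round(3),s['grip_width'])
a=snap('scene','s5')['pixels'][60:290,190:450]; b=snap('side','d5')['pixels'][20:265,200:430]
cv2.imwrite('pics/v7.png',np.hstack([cv2.resize(a,(416,368),interpolation=cv2.INTER_CUBIC),cv2.resize(b,(345,368),interpolation=cv2.INTER_CUBIC)]))
E
```

```text
16.4 [ 0.55372674 -0.03515909  0.39961049] [ 0.81139125 -0.02638076 -0.93577807] [-0.001  0.001 -0.001 -0.     0.001  0.     0.002] 0.20134178746590606
```

View pics/v7.png

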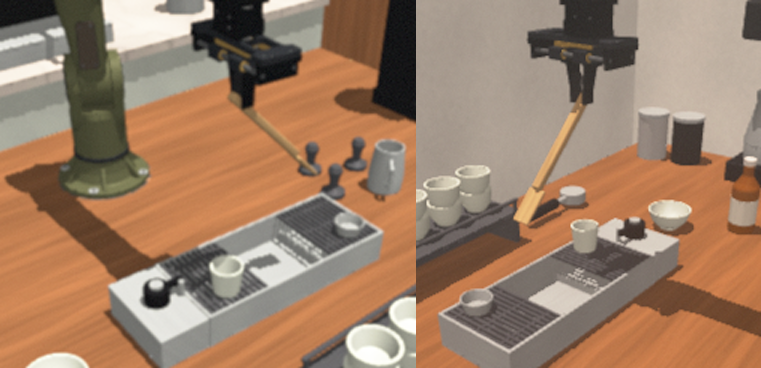

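The paddle hangs at a slant, free above the tray. The collar's lug is still at the pin, and the cup and basket look unmoved. I'll check these numerically before handing in.

```bash
python3 - <<'E'
from h import *
def tri(u1,u2):
    A=[];b=[]
    for fn,u in (('s5',u1),('d5',u2)):
        K,T=load(fn);d=T[:3,:3]@np.linalg.solve(K,[*u,1.]);d/=np.linalg.norm(d);M=np.eye(3)-np.outer(d,d);A.append(M);b.append(M@T[:3,3])
    return np.linalg.lstsq(np.vstack(A),np.hstack(b),rcond=None)[0]
p=tri((316/1.6+190,171/1.6+60),(109/1.5+200,220/1.5+20))
e=-.0445;ey=np.array([-np.sin(e),np.cos(e)]);ex=np.array([np.cos(e),np.sin(e)]);d=p[:2]-[.553,.054];print('tip',p,'tray',d@ex,d@ey)
a,b=cv2.imread('pics/scene0.png',0),cv2.imread('pics/s5.png',0); c,g=cv2.imread('pics/side0.png',0),cv2.imread('pics/d5.png',0)
def sh(A,B,x,y,r,m=6):
    t=A[y-r:y+r,x-r:x+r];R=cv2.matchTemplate(B[y-r-m:y+r+m,x-r-m:x+r+m],t,cv2.TM_CCOEFF_NORMED);_,v,_,l=cv2.minMaxLoc(R);return l[0]-m,l[1]-m,round(v,2)
for n,x,y,r in [('cup',331,232,11),('basket',407,200,9),('jug',431,165,15),('bowl',224,302,20),('syrup',161,272,20)]: print(n,sh(a,b,x,y,r))
for n,x,y,r in [('cup',313,178,10),('basket',241,222,11),('jug',188,315,30),('tamp',218,355,18),('tamp2',277,333,18),('tamp3',249,300,18),('bowl',369,164,14),('syrup',419,155,15)]: print('side',n,sh(c,g,x,y,r))
s=get_state();print(s['time'],s['position'],s['grip_width'])
E
```

```text
tip [0.57073547 0.12420149 0.22333486] tray 0.014594978906232754 0.07092095675177087
cup (0, 0, 0.91)
basket (0, 0, 1.0)
jug (0, 0, 1.0)
bowl (0, 0, 1.0)
syrup (0, 0, 1.0)
side cup (0, 0, 0.96)
side basket (0, 0, 1.0)
side jug (0, 0, 1.0)
side tamp (0, 0, 1.0)
side tamp2 (0, 0, 1.0)
side tamp3 (0, 0, 1.0)
side bowl (0, 0, 0.96)
side syrup (0, 0, 1.0)
16.5 [ 0.55373708 -0.03517414  0.39961764] 0.20597120717471037
```

```bash
python3 -c "
from bench import ticket
print(ticket.close_job())"
```

```text
the job is handed in; nothing more can be done
None
```

I locked the collar first, then worked the paddle out at a slant through the gap. The job was handed in at about 16.5 s, with the paddle held still above the tray; no verdict was reported.

- **Collar:** I turned it clockwise with the paddle still in the well. The turning moment jumped when the lug met the pin, and the close-up showed them touching. I measured the lug at 85.4° against 87.5° for the tray's long axis, which is within reading error. It still looked locked in the last pictures.
- **Paddle:** I slid it about 85 mm towards the basket end, took a new grip near the handle's end and drew it out, letting it pivot in the fingers. At the end it was gripped at 25 N and the arm was at rest. The blade tip, its lowest point, was about 0.22 m above the counter, 150 mm above the grates, and over the tray at roughly x +15, y +71 mm.
- **Other things:** Comparing the first and last pictures, the cup, basket, jug, bowl, syrup bottle and tampers showed no shift. Match scores were 0.91 to 1.00, the lowest being the cup.
- **Slip on my side:** While opening the fingers I repeated a turn command, so the gripper turned about 12° further clockwise. That could only push the collar against its stop, and the close-up afterwards showed it home.
- **Disagreement:** The first scene and side views differed by up to about 9 mm across the tray, so I used the wrist camera for the grasps.

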